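Load the detergent doser and dial in the dose

ROBOT

A 7-joint arm with a two-finger parallel gripper is mounted at the origin on the work surface. World frame = base frame: x ahead of the robot, y to its left, z up, the work surface at z = 0. Lengths are in mm, angles in rad, forces in N, time in s.
With the tool pointing down it reaches from about 400 to 875 mm from the base axis. Payload 6.5 kg.
Tool frame: the origin (TCP) lies at the very end of the fingers, on their centre line; the grasp point (between the pads) lies 19 mm behind it; z points along the fingers, y is the line along which they close (so a half turn about z gives the same grasp; the last joint's range is limited). The gripper opens to 85 mm and grips with 20 to 120 N. Pads are 22 mm wide; open, the fingers measure 114 mm over their backs; the gripper's body (76 mm by 85 mm) begins 54 mm behind the grasp point. The pads swing forward as they close: fully open they stand 13 mm farther back than shut.
Start: joints at [-1.172, 0.536, -0.004, 1.538, 0.003, 1.067, -0.071], TCP at [291.353, 581.037, 231.29] pointing down, gripper open.
Joint ranges: [-2.7, 2.7], [-0.37, 2.16], [-1.27, 1.26], [0.24, 2.4], [-1.31, 4.45], [0.19, 1.91], [-2.76, 2.76]. Speed limits (rad/s): [2.39, 2.39, 3.14, 3.14, 3.14, 3.14, 3.14].

INTERFACE

Orientations are given as a unit quaternion [w, x, y, z].
In Python, from station import bot gives the robot as it stands. Calls block until the motion is done:
- bot.move_pose(position, orientation): joint-space move of the TCP to a pose.
- bot.move_straight(position, attitude=None, feed=150, max_force=None): straight line of the TCP; attitude=None keeps the orientation; feed is the mean speed in mm/s. With max_force (N) it stops when the force on the tool has changed by that much, and returns True; else False.
- bot.move_joints(angles): joint-space move.
- bot.move_gripper(opening): finger opening in mm; the grip force is fixed at half the most; returns when the fingers have stopped.
- bot.hold(seconds).
- bot.solve_ik(position, orientation): joint angles nearest the present ones, or None.
- bot.get_state(): the state.
- bot.capture(name): name is "scene" or "side" or "wrist"; returns the picture (420x560x3 uint8, red, green, blue); there is no depth.
- bot.camera_params(name): a dict with "fx", "fy", "cx", "cy" (pixels), "R" (3x3) and "t" (3): a world point X has camera coordinates R X + t. Camera axes: x right, y down, z forward; pixel columns grow to the right and rows downward; lengths in mm; the calibration is good to about 2 mm. A picture is of the moment at which its call begins: read the wrist's pose just before it. camera_params takes no time and is no camera call; for the wrist camera it gives the pose at the moment of the call.
A pose or a line that the arm cannot do raises bot.Unreachable and nothing moves.
- bot.finish_job(): hands the job in; it is judged then, once.
The state is a dict: "t": time; "joints": joint angles; "joint_velocities": joint speeds; "effort": joint torques, N m; "eef_pos": TCP position; "ee_rot": TCP orientation; "contact_force": force on the tool from outside, world axes, zero at the start; "ft_torque": the same for the moment, N m; "width": finger opening in mm; "grasp_force": force on a finger pad.
Only numpy, scipy, OpenCV 4.12 (cv2) and the standard library are available. Lean on these libraries where they do the work, as an engineer would, in place of code of your own. Each camera call takes 0.05 s, during which the arm holds its last target. There are 200 camera calls.

TASK

Load the detergent doser: slide its cover fully open, set the tall fresh detergent block upright on the chamber floor (leave the thin worn block and everything else where they are) and slide the cover fully shut. Then turn the dial clockwise to its fifth click stop, five ticks on from the long zero tick, let go of it, and finally press the start button right down and release it.

Things in the scene. Friction and masses are not known exactly. Their poses are not given: they have to be found in the camera images.
- doser: White doser fixed to the bench, 190 (x) x 410 (y) x 90 mm high. Origin: centre of its underside on the bench; x points away from the robot at yaw 0, y along its length to the left, z up. Along +y in its frame: start button at y = -170 mm, dial at -85 mm, chamber at +32 mm, beyond it the cover parks. Beside the cover run two low metal rails, tops 100 mm above the bench, at x = +-76 mm.
- chamber (a point): Centre of the chamber's floor, 30 mm above the bench; axes as the doser's. The chamber is open at the top (at 90 mm): inside 130 mm along the doser's x, 84 mm along its y, 60 mm deep.
- cover (a joint): Grey sliding cover on top of the doser, m: 0 is fully shut against its stop, 0.100 fully open; opens along the doser's +y. It may start a little open. Sliding friction about 1.5 N, no spring: it stays where left.
- cover_grip (a point): Middle of the upright grip rib that moves with the cover, 112 mm above the bench. The rib is 12 mm thick (doser's y), 60 mm long (doser's x) and stands 26 mm up from the cover plate, whose top is 97 mm above the bench. With the cover shut the rib is right above the chamber's centre. The plate is 140 x 94 mm.
- fresh_center (a point): Centre (half-way up) of the fresh detergent block, off-white, rounded, about 160 g, standing upright on the bench: 40 mm (its x) x 60 mm (its y) x 50 mm high (its z). Same plan as the worn block but much taller.
- stub_center (a point): Centre of the worn block, same material, 40 x 60 mm but only 18 mm thick. To be left alone.
- dial (a joint): Angle of the dose dial, rad, growing clockwise seen from above. It clicks into a stop at every 0.4189 rad (24 degrees): position n is n x 0.4189, from 0 (long tick) to 9 (3.770, the end stop). It starts at one of the positions 0, 1 or 2. The fifth position is 2.094. A click takes about 0.1 N m; let go between two stops, it springs to the nearer one.
- dial_grip (a point): On the dial's axis at gripping height, 123 mm above the bench. Black knob: straight grip bar 46 mm long, 14 mm thick, 99 to 131 mm above the bench, over a 48 mm round skirt (93 to 101 mm). A white line on one half of the bar is the pointer: at dial value 0 it points along the doser's +y (bar along the doser's y); at value v it has turned clockwise from there by v.
- dial_zero (a point): The long, thick tick (position 0) on the round metal plate about the dial, 37 mm from the dial's axis towards the doser's +y, 92 mm above the bench. Nine short ticks follow it clockwise, 24 degrees apart: positions 1 to 9.
- start_top (a point): Middle of the top face of the round start button, 30 mm across; it goes down 6 mm against a spring (about 5 N when fully down) and comes back.
- start (a joint): Travel of the start button, m: 0 up, 0.006 fully down.
- bottle_mid (a point): Bystander: grey detergent bottle, 72 mm across, 200 mm tall, upright; the point is 100 mm up its axis.
- scoop_mid (a point): Bystander: white dosing cup, 70 mm across the rim, 70 mm tall; the point is half-way up its axis.
- brush_mid (a point): Bystander: scrubbing brush lying on the bench; the point is at its body origin.
Things that resemble listed ones, but are neither listed nor needed, are in the scene too. Leave any green or yellow look-alike of the part that bears fresh_center alone.

How it is judged (in metres and radians):
On the way, in this order (a step that is already met when the one before it is completed fails the run):
1. the cover is slid fully open (value of joint cover above 0.09 m), for 0.1 s.
2. the fresh block stands upright on the chamber floor, let go (x of fresh_center in the frame of chamber between -0.047 and 0.047 m and y of fresh_center in the frame of chamber between -0.03 and 0.03 m and z of fresh_center in the frame of chamber between 0.015 and 0.035 m and angle between fresh_center's own z axis and vertical below 0.2 rad and contact force between the fingers and fresh below 0.1 N), for 0.2 s.
3. the cover is fully shut over the block (x of fresh_center in the frame of chamber between -0.047 and 0.047 m and y of fresh_center in the frame of chamber between -0.03 and 0.03 m and z of fresh_center in the frame of chamber between 0.015 and 0.035 m and angle between fresh_center's own z axis and vertical below 0.2 rad and value of joint cover below 0.005 m), for 0.2 s.
4. the dial rests at its fifth click stop, let go (value of joint cover below 0.005 m and value of joint dial between 1.9544 and 2.2344 rad and contact force between the fingers and dial below 0.1 N), for 0.3 s.
5. the start button is pressed down with the dial at five (value of joint cover below 0.005 m and value of joint dial between 1.9544 and 2.2344 rad and value of joint start above 0.0045 m), for 0.04 s.
At the end, for the whole second after the job is handed in: Fresh block upright (0.2 rad), at rest on the chamber floor, centre within 47 mm (doser x) and 30 mm (y) of the chamber centre; cover within 5 mm of shut; dial within 0.14 rad of 2.094; start button up; worn block, bottle, cup, brush within 30 mm of their starts (all of step 3 and value of joint dial between 1.9544 and 2.2344 rad and value of joint start below 0.0015 m and linear speed of fresh below 0.02 m/s and distance of each of stub_center, bottle_mid, scoop_mid, brush_mid from where it was at the start of the episode below 0.03 m); the robot touches nothing.
It fails at once if the worn block is moved by more than 30 mm (distance of stub_center from where it was at the start of the episode above 0.03 m).
It fails at once if the bottle is moved by more than 30 mm (distance of bottle_mid from where it was at the start of the episode above 0.03 m).
It fails at once if the cup is moved by more than 30 mm (distance of scoop_mid from where it was at the start of the episode above 0.03 m).
It fails at once if the brush is moved by more than 30 mm (distance of brush_mid from where it was at the start of the episode above 0.03 m).
It also fails if it takes over 72 s, if anything falls off the work surface, if the arm or the gripper's body presses on something with over 40 N, if the wrist force passes 120 N, or if a joint passes its speed limit or range.

## Working session

There is one attempt and no reset: what is moved stays moved. The work goes in short steps, each a Python script; the robot and the scene stay as the last script left them, time stands still between calls to the robot, and variables do not carry over. Pictures are saved under pics/ and viewed, at most 13 in all, crops included, and the job is handed in when it is done.

```bash
mkdir -p pics; ls
python3 - <<'E'
from station import bot
import cv2,numpy as np
for n in("scene","side"):
    im=bot.capture(n); cv2.imwrite(f"pics/{n}0.png",cv2.resize(im[:,:,::-1],(800,600),interpolation=cv2.INTER_CUBIC))
    cv2.imwrite(f"pics/{n}_raw.png",im[:,:,::-1])
    p=bot.camera_params(n); R=np.array(p["R"]); print(n,p["fx"],(-R.T@np.array(p["t"])).round(),R[2].round(2))
s=bot.get_state(); print(s["ee_rot"],s["t"],s["contact_force"])
E
```

```text
pics
scene 447.59907776871364 [ 991.  670. 1175.] [-0.32 -0.5  -0.8 ]
side 471.5407193678018 [  82. -870. 1061.] [ 0.36  0.63 -0.69]
[-1.21378307e-04  2.30270851e-01  9.73126260e-01 -7.76873331e-04] 0.1 [0.59172743 0.2200579  0.19393086]
```

View pics/scene0.png

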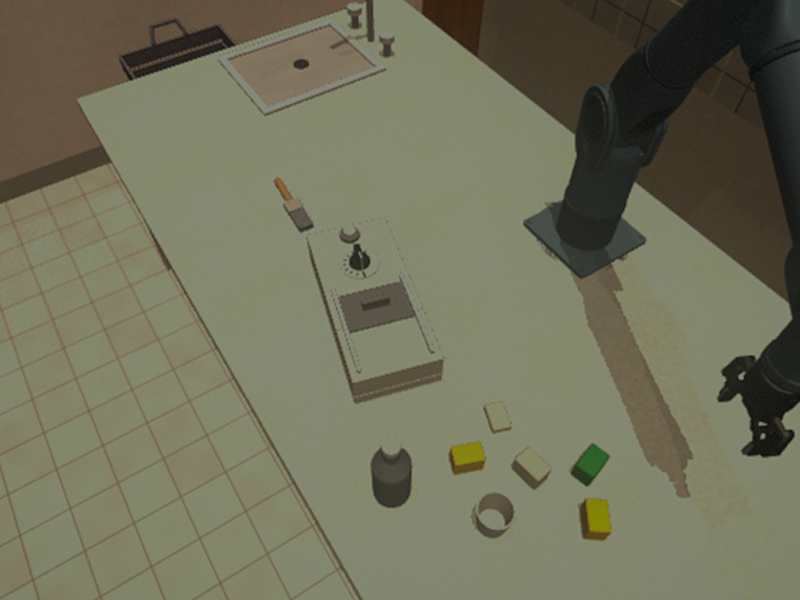

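View pics/side0.png

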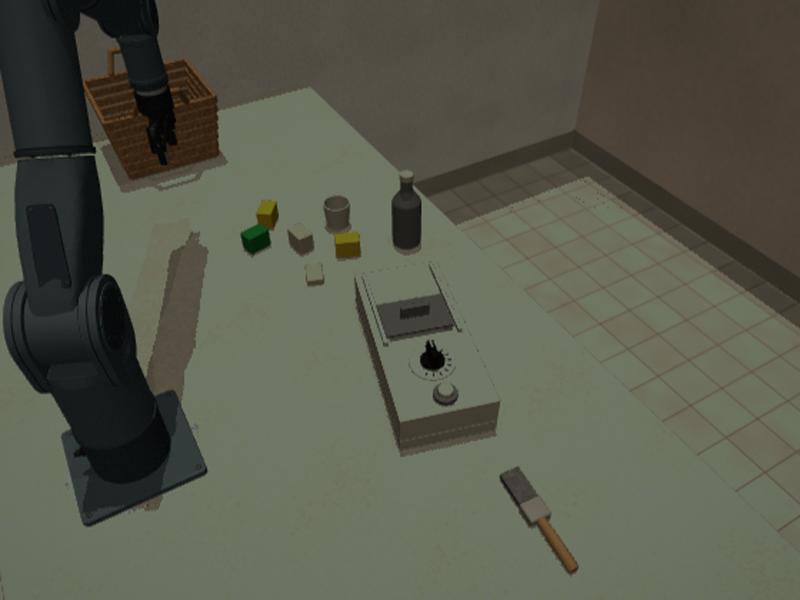

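Scene view: the off-white candidates are A at (531,467), seen from the side at (300,237), and B at (497,416), seen from the side at (314,273). A looks tall and B thin. The yellow and green blocks are decoys. I'll enlarge to confirm and to read pixels.

Run:
```python
import cv2,numpy as np
s=cv2.imread("pics/scene_raw.png");d=cv2.imread("pics/side_raw.png")
def crop(im,x,y,w,h,k=4):
    c=cv2.resize(im[y:y+h,x:x+w],None,fx=k,fy=k,interpolation=cv2.INTER_CUBIC); c=np.clip(c*1.5,0,255).astype(np.uint8)
    for i in range(0,w,20): cv2.putText(c,str(x+i),(i*k,8),0,.3,(0,0,255),1); cv2.line(c,(i*k,10),(i*k,14),(0,0,255),1)
    for j in range(0,h,20): cv2.putText(c,str(y+j),(0,j*k+4),0,.3,(255,0,0),1)
    return c
a=crop(s,205,148,115,140);b=np.vstack([crop(s,332,275,85,70),crop(d,165,140,85,70)])
cv2.imwrite("pics/c1.png",np.hstack([a,b]))
cv2.imwrite("pics/c2.png",crop(d,242,178,115,142))
```

```text
(no output)
```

View pics/c1.png

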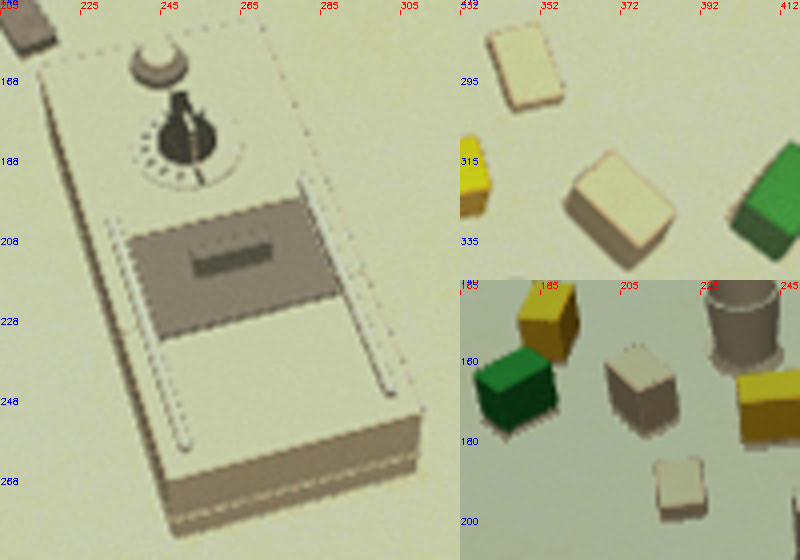

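View pics/c2.png

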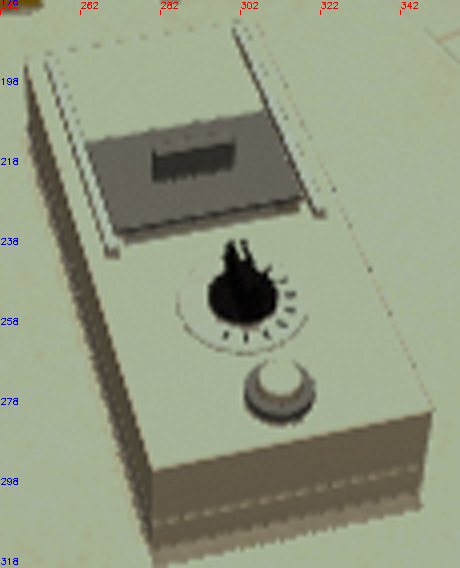

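A (scene raw ≈ 373,325) has tall side faces in both views, so it is the fresh block. B is the thin stub. Now I'll fit the poses.

```bash
cat > h.py <<'E'
from station import bot
import numpy as np
from scipy.spatial.transform import Rotation as Ro
def proj(n,X,p=None):
    p=p or bot.camera_params(n); c=np.atleast_2d(X)@np.array(p["R"]).T+np.array(p["t"])
    return np.c_[p["fx"]*c[:,0]/c[:,2]+p["cx"],p["fy"]*c[:,1]/c[:,2]+p["cy"]]
def back(n,uv,z,p=None):
    p=p or bot.camera_params(n); R=np.array(p["R"]); o=-R.T@np.array(p["t"])
    d=R.T@np.array([(uv[0]-p["cx"])/p["fx"],(uv[1]-p["cy"])/p["fy"],1]); return o+d*(z-o[2])/d[2]
def W(q,L):  # q=(x,y,yaw)
    L=np.atleast_2d(L); c,s=np.cos(q[2]),np.sin(q[2])
    return np.c_[q[0]+c*L[:,0]-s*L[:,1],q[1]+s*L[:,0]+c*L[:,1],L[:,2]]
def down(yaw):  # tool down, closing axis (tool y) along world angle yaw
    q=Ro.from_matrix(np.c_[[np.sin(yaw),-np.cos(yaw),0],[np.cos(yaw),np.sin(yaw),0],[0,0,-1]]).as_quat()
    return [q[3],q[0],q[1],q[2]]
E
python3 - <<'E'
from h import *
from scipy.optimize import least_squares
sc={(95,205,90):(247,268),(-95,205,90):(310,251),(95,-205,90):(215,166),(-95,-205,90):(270.5,153.5)}
sd={(-95,-205,90):(280,295.5),(95,-205,90):(350,280),(-95,205,90):(248,193.5)}
cs={(70,47):(245.7,232.5),(-70,47):(290.5,220.5),(70,-47):(237.5,207.5),(-70,-47):(279.5,197.5)}
cd={(-70,47):(263.2,213.7),(70,47):(309,205.5),(-70,-47):(270,235.5),(70,-47):(317,227.5)}
P={n:bot.camera_params(n) for n in("scene","side")}
def f(q):
    r=[]
    for n,D in(("scene",sc),("side",sd)): r.append(proj(n,W(q,list(D)),P[n])-list(D.values()))
    for n,D in(("scene",cs),("side",cd)): r.append(proj(n,W(q,[(x,y+32+q[3],97) for x,y in D]),P[n])-list(D.values()))
    return np.vstack(r).ravel()
s=least_squares(f,[650,150,0,0],loss="soft_l1"); print("doser",s.x.round(3)); print(f(s.x).reshape(-1,2).round(1).tolist())
q=s.x
for nm,L in(("dial",(0,-85,123)),("start",(0,-170,100)),("zero",(0,-48,92))): print(nm,W(q,L).round(),proj("scene",W(q,L),P["scene"]).round(1),proj("side",W(q,L),P["side"]).round(1))
fs=np.array([(370,313),(385.75,328.25),(374.75,337.25),(359,324.5)]);fd=np.array([(209.25,156.25),(219,163.25),(211,167),(201.75,160.5)])
for n,F in(("scene",fs),("side",fd)):
    X=np.array([back(n,u,50,P[n]) for u in F]); print(n,X[:,:2].round(),X.mean(0).round(),np.linalg.norm(np.roll(X,-1,0)-X,axis=1).round(),[round(float(np.arctan2(*(X[i]-X[j])[1::-1])),2) for i,j in((1,0),(2,1))])
for n,u in(("scene",(347,290)),("side",(219.7,189))): print("stub",back(n,u,18,P[n]).round())
E
```

```text
doser [578.354 -68.235  18.577  11.492]
[[-0.7, -0.1], [0.8, -0.4], [-1.0, -1.9], [-1.2, -1.9], [-1.2, -0.8], [-0.2, -0.2], [-1.0, -1.9], [-1.4, -0.8], [-0.6, -0.4], [-1.2, -0.2], [0.8, -0.9], [-0.5, -0.8], [-1.0, -0.6], [0.0, -0.4], [0.4, -1.2]]
dial [[ 555. -150.  123.]] [[251.1 177.1]] [[302.1 244.9]]
start [[ 533. -232.  100.]] [[244.5 163.1]] [[310.9 274.3]]
zero [[ 565. -114.   92.]] [[254.7 192.2]] [[298.1 242.9]]
scene [[507. 383.]
 [500. 438.]
 [540. 441.]
 [552. 392.]] [525. 414.  50.] [56. 40. 51. 46.] [1.69, 0.08]
side [[531. 436.]
 [545. 381.]
 [512. 376.]
 [499. 427.]] [522. 405.  50.] [56. 33. 52. 34.] [-1.34, -2.98]
stub [503. 285.  18.]
stub [502. 289.  18.]
```

Run:
```python
from h import *
import cv2,json
q=(578.35,-68.2,-0.2726)
t=W(q,(-40,-10,330))[0]
bot.move_pose(list(t),down(q[2]+np.pi/2))
p=bot.camera_params("wrist"); im=bot.capture("wrist")
cv2.imwrite("pics/w1_raw.png",im[:,:,::-1])
json.dump({k:np.array(v).tolist() for k,v in p.items()},open("w1.json","w"))
c=cv2.resize(im[:,:,::-1],(800,600),interpolation=cv2.INTER_CUBIC)
for L in((0,-85,123),(0,-48,92),(0,-170,100),(0,43,112),(95,205,90),(-95,205,90),(95,-205,90),(-95,-205,90)):
    u=proj("",W(q,L),p)[0]*800/560; print(L,u.round()); cv2.circle(c,tuple(int(a) for a in u),3,(0,0,255),-1)
cv2.imwrite("pics/w1.png",c); s=bot.get_state(); print(s["t"],np.round(s["joints"],2))
```

```text
Traceback (most recent call last):
  File "h.py", line 14, in down
    q=Ro.from_matrix(np.c_[[np.sin(yaw),-np.cos(yaw),0],[np.cos(yaw),np.sin(yaw),0],[0,0,-1]]).as_quat()
      ~~~~~~~~~~~~~~^^^^^^^^^^^^^^^^^^^^^^^^^^^^^^^^^^^^^^^^^^^^^^^^^^^^^^^^^^^^^^^^^^^^^^^^^^
  File "scipy/spatial/transform/_rotation.pyx", line 1143, in scipy.spatial.transform._rotation.Rotation.from_matrix
ValueError: Non-positive determinant (left-handed or null coordinate frame) in rotation matrix 0: [[ 0.96307414  0.26923634  0.        ]
 [-0.26923634  0.96307414  0.        ]
 [ 0.          0.         -1.        ]].
```

```bash
sed -i 's/np.c_\[\[np.sin(yaw),-np.cos(yaw),0\]/np.c_[[-np.sin(yaw),np.cos(yaw),0]/' h.py
python3 - <<'E'
from h import *
import cv2,json
q=(578.35,-68.2,-0.2726)
t=W(q,(-40,-10,330))[0]
bot.move_pose(list(t),down(q[2]+np.pi/2))
p=bot.camera_params("wrist"); im=bot.capture("wrist")
cv2.imwrite("pics/w1_raw.png",im[:,:,::-1])
json.dump({k:np.array(v).tolist() for k,v in p.items()},open("w1.json","w"))
c=cv2.resize(im[:,:,::-1],(800,600),interpolation=cv2.INTER_CUBIC)
for L in((0,-85,123),(0,-48,92),(0,-170,100),(0,43,112),(95,205,90),(-95,205,90),(95,-205,90),(-95,-205,90)):
    u=proj("",W(q,L),p)[0]*800/560; print(L,u.round()); cv2.circle(c,tuple(int(a) for a in u),3,(0,0,255),-1)
cv2.imwrite("pics/w1.png",c); s=bot.get_state(); print(s["t"],np.round(s["joints"],2))
E
```

```text
(0, -85, 123) [298. 309.]
(0, -48, 92) [352. 296.]
(0, -170, 100) [194. 299.]
(0, 43, 112) [471. 305.]
(95, 205, 90) [652. 403.]
(-95, 205, 90) [693. 173.]
(95, -205, 90) [171. 401.]
(-95, -205, 90) [135. 172.]
2.6333 [-0.35  0.27  0.49  1.73 -0.13  1.18  1.47]
```

View pics/w1.png

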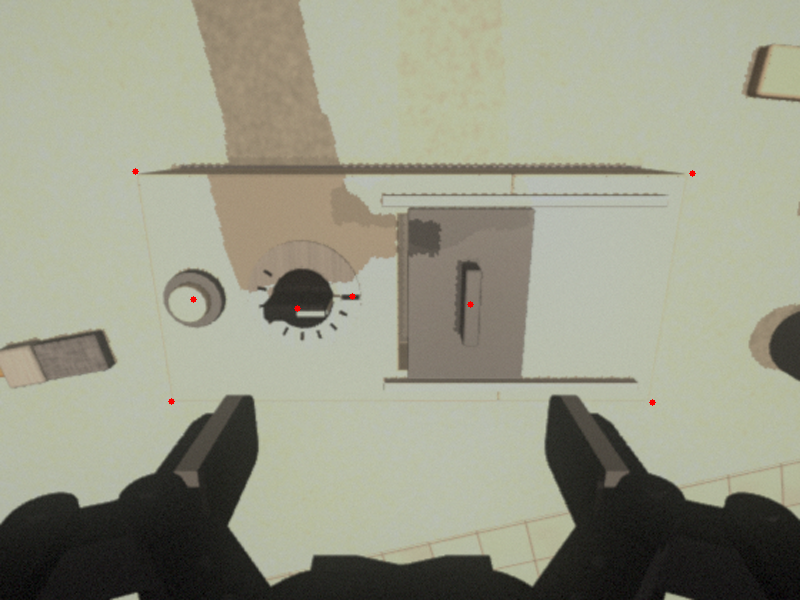

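The dial pointer is at the long tick, so the dial starts at 0. The rib top is at (472,305) and the doser fit is good to about 2 mm. Next: open the cover, then look at the blocks.

```bash
cat >> h.py <<'E'
Q=(578.35,-68.2,-0.2726)
def loc(x):
    d=np.array(x[:2])-Q[:2]; c,s=np.cos(Q[2]),np.sin(Q[2]); return np.r_[c*d[0]+s*d[1],-s*d[0]+c*d[1],x[2]]
def D(x,y,z): return [float(v) for v in W(Q,(x,y,z))[0]]
E
python3 - <<'E'
from h import *
import cv2,json
a=down(Q[2]+np.pi/2)
bot.move_gripper(50)
bot.move_pose(D(0,43,150),a)
print(bot.move_straight(D(0,43,103),feed=100,max_force=12))
bot.move_gripper(0); s=bot.get_state(); print("grip",s["width"],s["grasp_force"],loc(s["eef_pos"]).round(1))
print(bot.move_straight(D(0,135,103),feed=70,max_force=20)); s=bot.get_state(); print(loc(s["eef_pos"]).round(1),np.round(s["contact_force"],1))
bot.move_gripper(50); s=bot.get_state(); print(loc(s["eef_pos"]).round(1))
bot.move_straight(D(0,132,160),feed=200)
for psi in(0.17,0.17-np.pi): print(psi,bot.solve_ik([523,409,25],down(psi)),bot.solve_ik(D(0,32,47),down(-.2726 if psi>0 else -.2726-np.pi)))
p0=bot.camera_params("wrist");R=np.array(p0["R"]);print("cam-tcp local",loc(-R.T@np.array(p0["t"]))-loc(bot.get_state()["eef_pos"]))
psi=0.17; tx=np.array([-np.sin(psi),np.cos(psi),0])
bot.move_pose(list(np.array([523,409,280])-40*tx),down(psi))
p=bot.camera_params("wrist"); im=bot.capture("wrist")
json.dump({k:np.array(v).tolist() for k,v in p.items()},open("w2.json","w"))
cv2.imwrite("pics/w2.png",cv2.resize(im[:,:,::-1],(800,600),interpolation=cv2.INTER_CUBIC)); print(bot.get_state()["t"],proj("",[523,409,50],p)/.7)
im=bot.capture("scene");cv2.imwrite("pics/scene2.png",im[:,:,::-1])
E
```

```text
False
grip 10.667547373503385 59.67083394527435 [  0.4  43.1 103.7]
False
[  0.3 130.9 103.7] [-5.2 -7.4 10.1]
[-1.000e-01  1.355e+02  1.029e+02]
0.17 [-1.10829956  0.90398641  0.57995465  1.62861687 -0.63907829  0.80660505
 -0.07840207] [-0.48968442  0.80486489  0.67574262  1.84305421 -0.71762885  0.7553308
  0.31104147]
-2.971592653589793 [-0.66084735  0.81708433 -0.10496201  1.59797931  0.11447969  0.73254737
  2.49349508] [ 0.38197449  0.75636417 -0.54560594  1.78884581  0.54821418  0.75233846
  2.41578186]
cam-tcp local [-79.71546454  -0.75264933 140.79326138]
8.7167 [[401.68405473 191.0671397 ]]
```

View pics/w2.png

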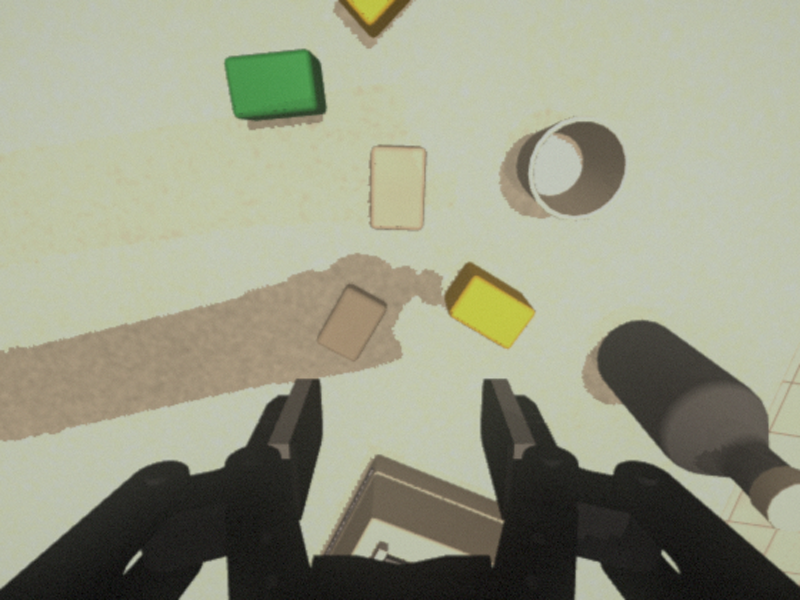

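Fresh block top centre is at (398,188), aligned with the gripper. Green, cup and yellow are clear of the fingers at a 62 mm opening. The shaded stub is at (352,322).

Run:
```python
from h import *
import cv2,json
p=json.load(open("w2.json")); C=np.array([(371,145),(427,146),(424,231),(370,230)])*.7
X=np.array([back("",u,50,p) for u in C]); c=back("",np.array([398,188])*.7,50,p)
print(c.round(1),np.linalg.norm(np.roll(X,-1,0)-X,axis=1).round(1))
e=X[1]-X[0]+X[2]-X[3]; psi=float(np.arctan2(e[1],e[0])); print(psi)
assert abs(psi-.17)<.15
bot.move_gripper(62)
bot.move_pose([c[0],c[1],100],down(psi))
print(bot.move_straight([c[0],c[1],14],feed=120,max_force=10))
bot.move_gripper(0); s=bot.get_state(); print("grip",s["width"],s["grasp_force"],s["eef_pos"].__repr__())
bot.move_straight([c[0],c[1],170],feed=200)
bot.move_pose(D(0,32,170),down(Q[2])); s=bot.get_state(); print(s["t"],s["width"],loc(s["eef_pos"]).round(1))
cv2.imwrite("pics/s3.png",np.hstack([cv2.resize(im,None,fx=3,fy=3,interpolation=cv2.INTER_CUBIC) for im in (bot.capture("scene")[140:300,190:320,::-1],bot.capture("side")[130:290,235:365,::-1])]))
```

```text
[520.  410.7  50. ] [39.4 60.2 40.  60.2]
0.15225865395340626
False
grip 39.307108323828444 61.570143699645996 array([520.76971788, 411.26899311,  15.17784827])
13.5917 39.47766534286344 [ -0.2  34.  169.8]
```

View pics/s3.png

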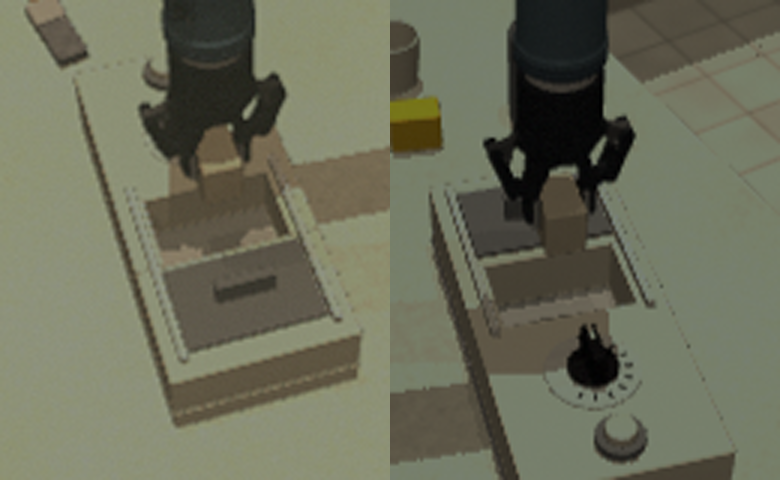

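Block held, cover open and chamber clear, so I'll lower the block in.

Run:
```python
from h import *
import cv2
print(bot.move_straight(D(0,31,95),feed=120,max_force=15))
r=bot.move_straight(D(0,31,45.5),feed=60,max_force=8); s=bot.get_state(); print(r,loc(s["eef_pos"]).round(1),np.round(s["contact_force"],1))
cv2.imwrite("pics/s4.png",np.hstack([cv2.resize(im,None,fx=3,fy=3,interpolation=cv2.INTER_CUBIC) for im in (bot.capture("scene")[140:300,190:320,::-1],bot.capture("side")[130:290,235:365,::-1])]))
if loc(s["eef_pos"])[2]<50:
    bot.move_gripper(66)
    s=bot.get_state();print(s["width"],np.round(s["contact_force"],1))
    bot.move_straight(D(0,31,175),feed=150); bot.hold(.1)
    q=down(Q[2]+np.pi/2); bot.move_pose(D(0,120,220),q)
    p=bot.camera_params("wrist"); im=bot.capture("wrist"); cv2.imwrite("pics/w4.png",im[:,:,::-1])
    print(proj("",[D(0,32,80),D(0,132,123),D(0,-85,131)],p))
print(bot.get_state()["t"])
```

```text
False
True [-0.8 30.8 45.2] [-0.7  0.4  4.9]
65.55674834659929 [-0.   0.3 -0.2]
[[176.25922347 197.56995733]
 [299.55318133 213.92908662]
 [-13.87061258 217.97474813]]
18.0
```

View pics/w4.png

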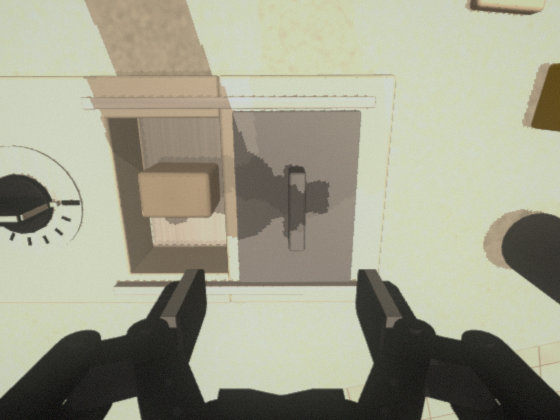

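The block stands upright in the chamber, top at (179,190), and the rib is at (297,209). The white line on the bar's top and end face still points at zero. Now I'll shut the cover.

Run:
```python
from h import *
import cv2,json
q=down(Q[2]+np.pi/2)
bot.move_gripper(50)
bot.move_pose(D(0,131,150),q)
print(bot.move_straight(D(0,131,103),feed=100,max_force=12))
bot.move_gripper(0); s=bot.get_state(); print("grip",s["width"],s["grasp_force"],loc(s["eef_pos"]).round(1))
print(bot.move_straight(D(0,27.5,103),feed=70,max_force=20)); s=bot.get_state(); print(loc(s["eef_pos"]).round(1),np.round(s["contact_force"],1))
bot.move_gripper(50); bot.move_straight(D(0,32,180),feed=200)
bot.move_pose(D(10,-60,240),q)
p=bot.camera_params("wrist"); im=bot.capture("wrist")
json.dump({k:np.array(v).tolist() for k,v in p.items()},open("w5.json","w"))
cv2.imwrite("pics/w5.png",cv2.resize(im[:,:,::-1],(800,600),interpolation=cv2.INTER_CUBIC))
print((proj("",[D(0,32,123),D(0,-85,131),D(0,-85,92),D(0,-48,92),D(0,-170,100)],p)/.7).round())
for k in range(0,6):
    v=k*.4189; print(k,[None if (j:=bot.solve_ik(D(0,-85,107),down(Q[2]+sg-v))) is None else round(float(j[6]),2) for sg in(0,np.pi,-np.pi)])
print(bot.get_state()["t"])
```

```text
False
grip 10.39227034129039 59.44401741027832 [  0.4 130.8 103.8]
False
[  0.6  30.8 103.8] [0.4 5.9 4.7]
[[578. 276.]
 [356. 280.]
 [361. 263.]
 [424. 263.]
 [212. 266.]]
0 [0.42, 2.7, 2.7]
1 [0.07, 2.74, 2.74]
2 [-0.28, 2.39, 2.39]
3 [-0.63, 2.02, 2.02]
4 [-0.97, 1.66, 1.66]
5 [-1.39, 1.3, 1.3]
22.925
```

View pics/w5.png

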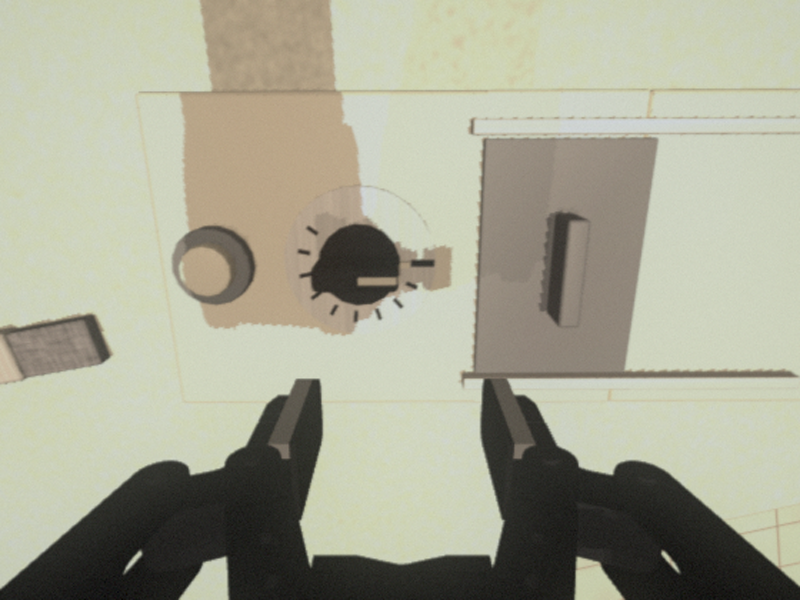

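The cover is shut against its stop. The dial is at 0: the line is on the axis row and the long tick is at (424,263), exactly where predicted. Now I'll turn the dial.

Run:
```python
from h import *
import cv2,json
P=D(0,-85,108)
bot.move_gripper(40)
bot.move_pose(D(0,-85,170),down(Q[2]))
print(bot.move_straight(P,feed=100,max_force=12))
bot.move_gripper(0); s=bot.get_state(); print("grip",s["width"],s["grasp_force"],loc(s["eef_pos"]).round(1),s["t"])
for k in range(1,11):
    bot.move_straight(P,down(Q[2]-k*.20944),feed=100)
    s=bot.get_state(); y=Ro.from_quat(np.roll(s["ee_rot"],-1)).as_matrix()[:,1]; print(k,round(Q[2]-float(np.arctan2(y[1],y[0])),3),loc(s["eef_pos"]).round(1),np.round(s["ft_torque"],2),round(s["t"],2))
bot.hold(.2); s=bot.get_state(); y=Ro.from_quat(np.roll(s["ee_rot"],-1)).as_matrix()[:,1]; print(round(Q[2]-float(np.arctan2(y[1],y[0])),3))
bot.move_gripper(40); bot.move_straight(D(0,-85,180),feed=150)
bot.move_pose(D(10,-60,240),down(Q[2]+np.pi/2-1.2))
p=bot.camera_params("wrist"); im=bot.capture("wrist")
print((proj("",[D(0,-85,131),D(0,-48,92)],p)/.7).round(),bot.get_state()["t"])
cv2.imwrite("pics/w6.png",cv2.resize(im[:,:,::-1],(800,600),interpolation=cv2.INTER_CUBIC))
```

```text
False
grip 12.711122017144744 61.29499554634094 [  0.8 -85.  108.9] 25.4667
1 0.21 [  1.  -85.  108.9] [ 0.02 -0.02 -0.03] 25.82
2 0.419 [  1.2 -85.1 108.9] [-0.09 -0.18  0.02] 26.18
3 0.628 [  1.5 -85.2 108.9] [-0.15 -0.41  0.  ] 26.54
4 0.838 [  1.6 -85.4 108.9] [-0.31 -0.61  0.05] 26.9
5 1.047 [  1.7 -85.5 108.9] [-0.55 -0.68 -0.01] 27.26
6 1.257 [  1.8 -85.8 108.9] [-0.64 -0.86  0.09] 27.62
7 1.467 [  1.9 -86.  108.9] [-0.81 -0.9  -0.03] 27.98
8 1.676 [  1.9 -86.3 108.9] [-0.95 -1.01  0.03] 28.33
9 1.886 [  1.8 -86.5 108.9] [-1.   -0.91  0.03] 28.69
10 2.095 [  1.7 -86.7 108.9] [-1.14 -0.91  0.04] 29.05
2.095
[[368. 332.]
 [394. 252.]] 32.0417
```

View pics/w6.png

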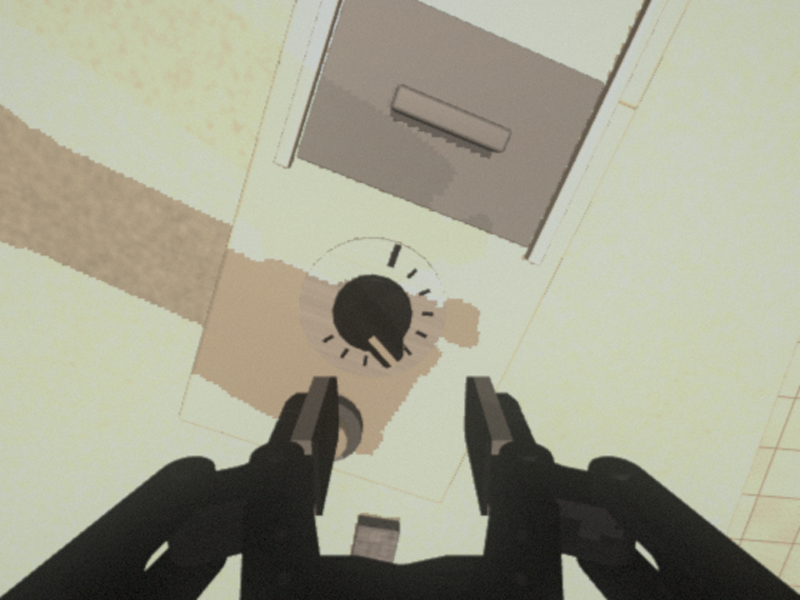

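The pointer sits on the fifth tick after the long one: the bar end is at (396,362), tick 5 is at (407,350), and the gripper turned 2.095 rad. Now I'll press start.

Run:
```python
from h import *
import cv2
bot.move_gripper(0)
q=down(Q[2]+np.pi/2-1.2)
bot.move_pose(D(0,-170,140),q); bot.hold(.2)
r=bot.move_straight(D(0,-170,84),feed=25,max_force=10); s=bot.get_state(); print(r,loc(s["eef_pos"]).round(1),np.round(s["contact_force"],1))
bot.hold(.2); s=bot.get_state(); print(loc(s["eef_pos"]).round(1),np.round(s["contact_force"],1))
bot.move_straight(D(0,-170,180),feed=120)
bot.move_pose(D(-60,-60,260),down(Q[2]+np.pi/2))
p=bot.camera_params("wrist"); im=bot.capture("wrist")
print((proj("",[D(0,-85,131),D(0,-85,92),D(0,-48,92)],p)/.7).round(),bot.get_state()["t"],bot.get_state()["contact_force"].__repr__())
cv2.imwrite("pics/w7.png",cv2.resize(im[:,:,::-1],(800,600),interpolation=cv2.INTER_CUBIC))
```

```text
True [   0.  -170.   106.1] [-1.5  1.7  9. ]
[  -0.  -170.   106.1] [-2.4  1.5  9.7]
[[362. 384.]
 [366. 357.]
 [421. 357.]] 36.5 array([-0.22510772, -0.72784614, -0.41305165])
```

View pics/w7.png

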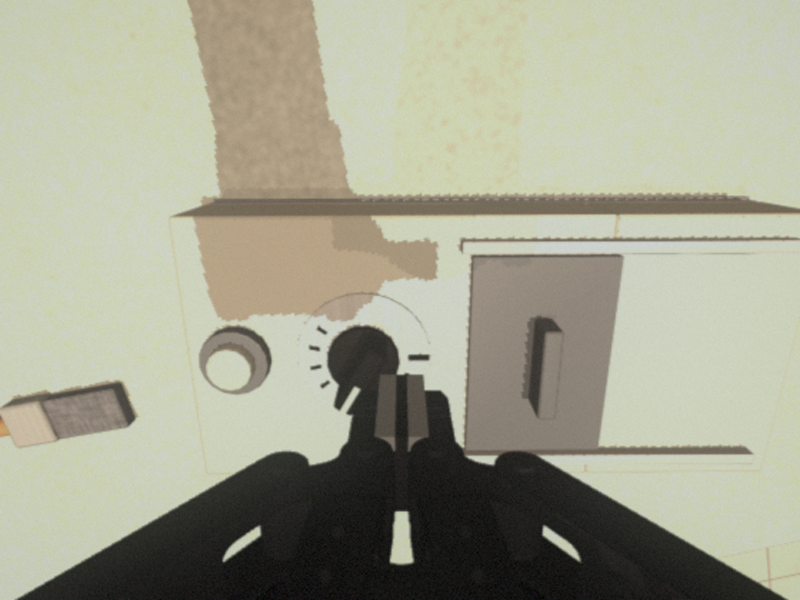

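The dial points about 120° clockwise and the cover is shut. I'll press once more, harder, to confirm the button bottomed, then hand in.

Run:
```python
from h import *
q=down(Q[2]+np.pi/2-1.2)
bot.move_pose(D(0,-170,140),q); bot.hold(.2)
for f in (2,18):
    r=bot.move_straight(D(0,-170,84),feed=25,max_force=f); s=bot.get_state(); print(r,loc(s["eef_pos"]).round(1),np.round(s["contact_force"],1))
bot.hold(.2)
bot.move_straight(D(0,-170,220),feed=120); bot.hold(.5)
print(bot.get_state()["t"]); print(bot.finish_job())
```

```text
True [-1.000e-01 -1.700e+02  1.091e+02] [-0.3 -0.3  3.6]
True [-1.000e-01 -1.700e+02  1.061e+02] [-2.4  0.9  9.6]
40.9333
the job is handed in; nothing more can be done
None
```

The job is handed in at about 41 s of the 72 s allowed: cover shut over the upright fresh block, dial at its fifth stop, and start pressed and released; the grader's verdict was not shown to me.

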